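Pick the firm spring buffer and load it under the press roller

TASK

Two of the three spring buffers standing in front of the roller press are worn and soft; press their caps straight down, close to as far as they go, to find the firm one, which pushes back about three times as hard. Stand the firm buffer upright in the ring on the press's sliding bed, let go of it, then slide the bed by its knob all the way home against the stop, so that the press roller bears on the buffer. Leave the two worn buffers standing where they are.

Things in the scene. Friction and masses are not known exactly. Their poses are not given: they have to be found in the camera images.
- press: Grey roller press, fixed to the table: base plate 100 x 360 x 12 mm, long along its y, origin at the centre of its underside. The bed slides on it along its +y. Near the +y end a column (139 mm high) stands at its +x side; from it the press roller reaches over the bed.
- roller: Steel press roller, 60 mm diameter, 34 mm long, turning freely on an axle along the press's x; origin at its centre, 111 mm above the table, at y = +125 mm of the press. Lowest line 81 mm above the table: over the bed's last 35 mm it squeezes a buffer on the bed (cap top at 84 mm) by 3 mm; the bed then needs up to about 8 N. It bears on the firm one with 7 N, on a worn one with 3 N.
- nest (a point): Centre of the ring on the sliding bed, on the bed's flat top (26 mm above the table), where the buffer shall stand. The ring is a low steel lip 5 mm high, 60 mm across inside, 68 mm outside. Same axes as the press; it moves with the bed.
- bed_knob (a point): Middle of the black knob of the sliding bed: upright cylinder 26 mm in diameter, from 38 to 72 mm above the table, this point at 55 mm. It is 115 mm from the nest towards the press's -y and moves with the bed.
- bed (a joint): Position of the sliding bed in m: 0 fully out, grows towards the press's +y, 0.16 home against the stop with the nest right below the roller. About 2 N of friction; it stays where it is left. It starts between 0 and 0.03.
- buffer_a_mid (a point): An aluminium spring buffer standing upright: round body 50 mm in diameter and 34 mm high, a black rubber neck, and a steel cap 40 mm in diameter and 12 mm thick on top (58 mm high over all, 0.31 kg). All three look alike; which of them is the firm one is not told by its name or place. This point is on the axis, half-way up (29 mm above the underside); z up along the axis. Grip it round the aluminium body, not the cap.
- buffer_b_mid (a point): An aluminium spring buffer standing upright: round body 50 mm in diameter and 34 mm high, a black rubber neck, and a steel cap 40 mm in diameter and 12 mm thick on top (58 mm high over all, 0.31 kg). All three look alike; which of them is the firm one is not told by its name or place. This point is on the axis, half-way up (29 mm above the underside); z up along the axis. Grip it round the aluminium body, not the cap.
- buffer_c_mid (a point): An aluminium spring buffer standing upright: round body 50 mm in diameter and 34 mm high, a black rubber neck, and a steel cap 40 mm in diameter and 12 mm thick on top (58 mm high over all, 0.31 kg). All three look alike; which of them is the firm one is not told by its name or place. This point is on the axis, half-way up (29 mm above the underside); z up along the axis. Grip it round the aluminium body, not the cap.
- buffer_a_cap (a joint): How far the cap of buffer_a is pressed in, in m: 0 released, 0.010 fully down on its stop (cap top then 48 mm above the underside). A spring pushes it back: a worn buffer needs about 1.5 N at the start and about 5 to 6 N just before the stop, the firm one 4.2 N at the start and about 14.5 N just before the stop. On the stop any buffer is rigid.
- buffer_b_cap (a joint): How far the cap of buffer_b is pressed in, in m: 0 released, 0.010 fully down on its stop (cap top then 48 mm above the underside). A spring pushes it back: a worn buffer needs about 1.5 N at the start and about 5 to 6 N just before the stop, the firm one 4.2 N at the start and about 14.5 N just before the stop. On the stop any buffer is rigid.
- buffer_c_cap (a joint): How far the cap of buffer_c is pressed in, in m: 0 released, 0.010 fully down on its stop (cap top then 48 mm above the underside). A spring pushes it back: a worn buffer needs about 1.5 N at the start and about 5 to 6 N just before the stop, the firm one 4.2 N at the start and about 14.5 N just before the stop. On the stop any buffer is rigid.

How it is judged:
On the way, in this order (a step that is already met when the one before it is completed fails the run):
1. a buffer's cap has been pressed down to within 3 mm of its stop (value of joint any of buffer_a_cap, buffer_b_cap, buffer_c_cap above 0.007 m), for 0.1 s.
2. a buffer stands upright in the ring of the bed, let go, the bed still at least 60 mm short of its stop (((horizontal distance between buffer_a_mid and nest below 0.009 m and z of buffer_a_mid in the frame of nest between 0.025 and 0.033 m and angle between buffer_a_mid's own z axis and vertical below 0.1 rad and contact force between the fingers and buffer_a below 0.1 N) or (horizontal distance between buffer_b_mid and nest below 0.009 m and z of buffer_b_mid in the frame of nest between 0.025 and 0.033 m and angle between buffer_b_mid's own z axis and vertical below 0.1 rad and contact force between the fingers and buffer_b below 0.1 N) or (horizontal distance between buffer_c_mid and nest below 0.009 m and z of buffer_c_mid in the frame of nest between 0.025 and 0.033 m and angle between buffer_c_mid's own z axis and vertical below 0.1 rad and contact force between the fingers and buffer_c below 0.1 N)) and value of joint bed below 0.1 m), for 0.2 s.
At the end, for the whole second after the job is handed in: Bed home (within 5 mm); the firm buffer at rest on it, upright (0.1 rad), within 9 mm of the ring's centre, the roller bearing on it with over 5 N (only the firm one gives that); the other two upright (0.1 rad) within 30 mm of where they began (value of joint bed above 0.155 m and ((horizontal distance between buffer_a_mid and nest below 0.009 m and z of buffer_a_mid in the frame of nest between 0.025 and 0.033 m and angle between each of buffer_a_mid, buffer_b_mid, buffer_c_mid's own z axis and vertical below 0.1 rad and distance of each of buffer_b_mid, buffer_c_mid from where it was at the start of the episode below 0.03 m and contact force between roller and buffer_a above 5 N and linear speed of buffer_a below 0.02 m/s) or (horizontal distance between buffer_b_mid and nest below 0.009 m and z of buffer_b_mid in the frame of nest between 0.025 and 0.033 m and angle between each of buffer_b_mid, buffer_a_mid, buffer_c_mid's own z axis and vertical below 0.1 rad and distance of each of buffer_a_mid, buffer_c_mid from where it was at the start of the episode below 0.03 m and contact force between roller and buffer_b above 5 N and linear speed of buffer_b below 0.02 m/s) or (horizontal distance between buffer_c_mid and nest below 0.009 m and z of buffer_c_mid in the frame of nest between 0.025 and 0.033 m and angle between each of buffer_c_mid, buffer_a_mid, buffer_b_mid's own z axis and vertical below 0.1 rad and distance of each of buffer_a_mid, buffer_b_mid from where it was at the start of the episode below 0.03 m and contact force between roller and buffer_c above 5 N and linear speed of buffer_c below 0.02 m/s))); the robot touches nothing.
It fails at once if a buffer is knocked over (angle between any of buffer_a_mid, buffer_b_mid, buffer_c_mid's own z axis and vertical above 0.6 rad).
It also fails if it takes over 72 s, if anything falls off the work surface, if the arm or the gripper's body presses on something with over 40 N, if the wrist force passes 120 N, or if a joint passes its speed limit or range.

ROBOT

A 6-joint arm with a two-finger parallel gripper is mounted at the origin on a cart in front of the work surface, level with it; the furniture and walls round the work are solid. World frame = base frame: x ahead of the robot, y to its left, z up, the work surface at z = 0. Lengths are in m, angles in rad, forces in N, time in s.
With the tool pointing down it reaches from about 0.3 to 0.775 m from the base axis. Payload 14.6 kg.
Tool frame: the origin (TCP) lies between the finger pads; the fingertips stand 19 mm ahead of it and the grasp point (between the pads) is the TCP; z points along the fingers, y is the direction in which the jaws open and shut (so a half turn about z gives the same grasp; the last joint's range is limited). The gripper opens to 94 mm and grips with 3 to 60 N. Pads are 16 mm wide; open, the fingers measure 119 mm over their backs; the gripper's body (75 mm by 177 mm) begins 78 mm behind the grasp point.
Start: joints at [-1.183, 0.3, 1.521, -0, 1.321, -0.067], TCP at [0.242, -0.494, 0.224] pointing down, gripper open.
Joint ranges: [-3.03, 3.03], [-0.79, 2.21], [0.23, 2.52], [-1.04, 4.18], [0, 3.07], [-2.55, 2.55]. Speed limits (rad/s): [2.22, 2.22, 2.57, 3.14, 3.14, 3.14].

INTERFACE

Orientations are given as [roll, pitch, yaw] about the fixed x, y, z axes, in that order (R = Rz(yaw) Ry(pitch) Rx(roll)).
In Python, from station import telemetry, vision, ctrl gives the robot as it stands. The module is installed in compiled form; this text tells all that it offers.
- The arm moves only by the shell command python3 -m creep 'ROWS' [FORCE]. ROWS is JSON, a list of rows, each a list of 3 entries, a list of its own where there are three numbers: the shift along the tool's x, y, z in units of 50 mm (1.0 is 50 mm), then the turn about the tool's z in units of 8 degrees (1.0 is 8 degrees), then the opening, from 0 (shut) to 1 (fully open). In form: [[[tx, ty, tz], twist, gripper], ...]. A call has 1 to 12 rows; each row is the pose to reach, as a shift and turn from the pose commanded when the call began, along the tool's axes at that moment; what a row does not reach only later rows make up. A row lasts 1/10 s, in which the tool goes at most 50 mm and 8.59 degrees, less where a joint would pass 70% of its speed; a pose out of reach is approached as far as the arm can. A call with a gripper value outside its range is refused whole. The fingers move at their own pace and stop on an object; FORCE is the grip in N (left out, the last holds). Time passes only in rows, so rows that repeat a pose let the fingers close. It gives the time, the measured TCP pose, the force and the opening at its end, in the units of the state.
- telemetry.get_obs(): the state, without advancing time (a new reading comes with each control period).
- vision.camera(name): name is "scene" or "top" or "wrist"; returns a dict with "img" (384x512x3 uint8, red, green, blue), "depth" (384x512 float32, m along the optical axis (not along the pixel's ray), 0 where there is no reading), "vertical_fov" (degrees; the focal length in pixels is half the picture's height over the tangent of half this angle, whatever the lens; pixels are square), "cx", "cy" (the principal point, pixels), "extrinsics" (4x4, takes a point from camera to world coordinates); the wrist camera has in their place "hand_eye" (4x4, takes a point from camera to tool coordinates, whose origin is the TCP and whose axes are the flange's). Camera axes: x right, y down, z forward; pixel columns grow to the right and rows downward; lengths in m; the calibration is good to about 2 mm. A picture is of the moment at which its call begins: read the wrist's pose just before it.
- ctrl.hand_in(): hands the job in, once; it reports no verdict.
The state is a dict: "time_s": time; "qpos": joint angles; "joint_vel": joint speeds; "tau": joint torques, N m; "ee_pos": TCP position; "eef_rot": TCP orientation; "force": force on the tool from outside, world axes, zero at the start; "moment": the same for the moment, N m; "grip_width": finger opening in m.
Only numpy, scipy, OpenCV 4.12 (cv2) and the standard library are available. Lean on these libraries where they do the work, as an engineer would, in place of code of your own. Each camera call takes 0.05 s, during which the arm holds its last target.

## Working session

There is one attempt and no reset: what is moved stays moved. The work goes in short steps, Python scripts to look and compute and a shell command to move; the robot and the scene stay as the last step left them, time stands still between calls to the robot, and variables do not carry over. Pictures are saved under pics/ and viewed, and the job is handed in when it is done.

```bash
mkdir -p pics
python3 - <<'E'
from station import telemetry, vision, ctrl
import cv2, numpy as np
print(telemetry.get_obs())
for n in ["scene","top"]:
    c=vision.camera(n); cv2.imwrite(f"pics/{n}0.png",c["img"][:,:,::-1])
    np.savez(f"{n}0.npz",**{k:v for k,v in c.items()})
    print(n,c["vertical_fov"],c["cx"],c["cy"],np.round(c["extrinsics"],3).tolist())
E
```

```text
{'time_s': 0.0, 'qpos': array([-1.18259838e+00,  3.00529881e-01,  1.52160299e+00, -1.43798116e-06,
        1.32072040e+00, -6.65869852e-02]), 'joint_vel': array([-2.62828899e-04, -6.35991860e-04,  3.29656922e-05,  2.08640881e-04,
       -4.97025828e-04, -7.54784531e-05]), 'tau': array([ 2.17616471e-03, -5.31791389e+01, -3.52732801e+01,  7.08642486e-02,
        2.43728334e-02, -1.34745628e-04]), 'ee_pos': array([ 0.24150477, -0.49385731,  0.22384482]), 'eef_rot': array([-3.14033474e+00, -8.24887191e-05,  4.54785239e-01]), 'force': array([-0.21085737,  1.01840418, -0.06961018]), 'moment': array([ 0.0515188 ,  0.02422782, -0.01301238]), 'grip_width': 0.0939209474283009}
scene 53.84576966701471 257.7255600176694 194.47108696748654 [[-0.827, -0.414, 0.38, 0.222], [-0.562, 0.606, -0.563, 0.613], [0.003, -0.679, -0.734, 0.694], [0.0, 0.0, 0.0, 1.0]]
top 46.522839322437925 251.6852816842879 192.4778244583293 [[0.019, -0.982, 0.19, 0.381], [-1.0, -0.022, -0.013, 0.141], [0.017, -0.19, -0.982, 0.994], [0.0, 0.0, 0.0, 1.0]]
```

View pics/scene0.png

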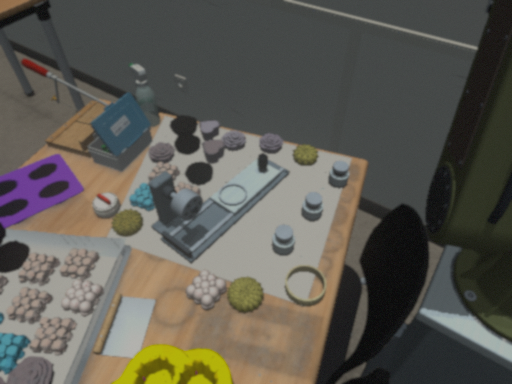

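View pics/top0.png

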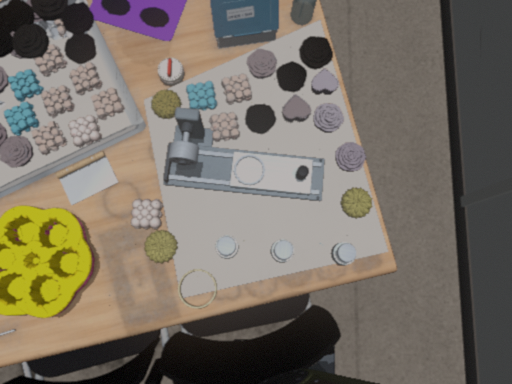

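The scene shows three buffers at about (284,238), (313,205) and (340,172), and the press in the middle. In the top view the buffers are at (227,247), (282,250) and (344,253), the ring at (248,169), the knob at (302,172) and the roller at about (183,150). I'll zoom in and measure.

```bash
cat > h.py <<'E'
import numpy as np, cv2
def K(c):
    f=192/np.tan(np.radians(float(c["vertical_fov"]))/2); return f,float(c["cx"]),float(c["cy"])
def ray(c,u,v,z):
    f,cx,cy=K(c); T=c["extrinsics"]; d=T[:3,:3]@np.array([(u-cx)/f,(v-cy)/f,1]); o=T[:3,3]
    return o+d*(z-o[2])/d[2]
def cloud(c):
    f,cx,cy=K(c); T=c["extrinsics"]; v,u=np.mgrid[:384,:512]; D=c["depth"]
    P=np.stack([(u-cx)/f*D,(v-cy)/f*D,D],-1)@T[:3,:3].T+T[:3,3]; P[D==0]=np.nan; return P
E
python3 - <<'E'
from h import *
c=dict(np.load("top0.npz")); P=cloud(c)
im=c["img"][120:280,150:400,::-1]; cv2.imwrite("pics/topz.png",cv2.resize(im,None,fx=3,fy=3,interpolation=cv2.INTER_CUBIC))
for n,(u,v,z) in dict(b1=(227,243,.058),b2=(282,246,.058),b3=(344,249,.058),ring=(248,169,.031),knob=(302,172,.072),roller=(183,150,.141)).items():
    print(n,ray(c,u,v,z).round(4),P[v,u].round(4))
for u,v in ((227,247),(282,250),(344,253)):
    w=P[v-16:v+17,u-16:u+17].reshape(-1,3); m=(w[:,2]>.05)&(w[:,2]<.07); print(m.sum(),w[m].mean(0).round(4))
E
```

```text
b1 [0.4535 0.1783 0.058 ] [0.4535 0.1783 0.0581]
b2 [0.4496 0.0633 0.058 ] [0.4501 0.0628 0.0517]
b3 [ 0.4459 -0.0666  0.058 ] [ 0.4462 -0.0673  0.0548]
ring [0.6202 0.1375 0.031 ] [0.6218 0.1375 0.0244]
knob [0.6061 0.0228 0.072 ] [0.606  0.0228 0.0722]
roller [0.6286 0.2672 0.141 ] [0.6292 0.2676 0.1387]
282 [0.449  0.1807 0.0572]
280 [0.4427 0.0611 0.0574]
287 [ 0.4394 -0.0715  0.0573]
```

View pics/topz.png

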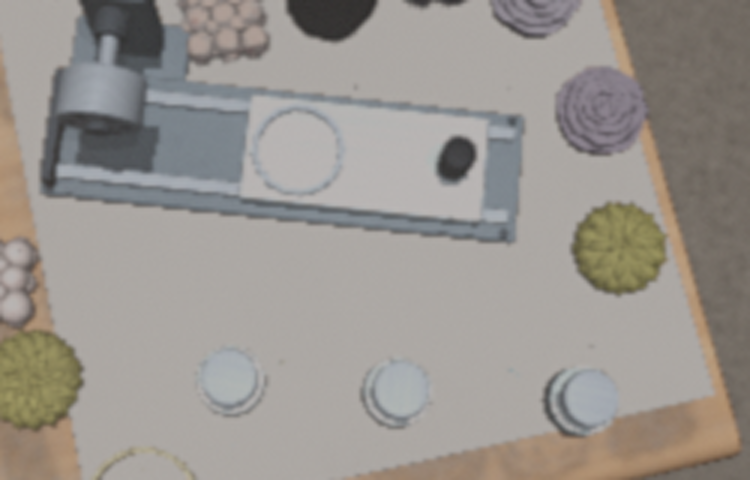

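Run:
```python
from h import *
from scipy.optimize import least_squares
B=[(.449,.181),(.443,.061),(.439,-.0715)]
for n in("top","scene"):
    c=dict(np.load(n+"0.npz")); P=cloud(c)
    for b in B:
        m=(np.hypot(P[...,0]-b[0],P[...,1]-b[1])<.035)&(P[...,2]>.053)&(P[...,2]<.066)
        # only flat top: centroid of bounding circle
        v,u=np.where(m); (cu,cv),r=cv2.minEnclosingCircle(np.stack([u,v],1).astype(np.float32))
        print(n,b,m.sum(),P[m].mean(0).round(4),ray(c,u.mean(),v.mean(),.058).round(4))
    m=(np.hypot(P[...,0]-.606,P[...,1]-.02)<.035)&(P[...,2]>.066)&(P[...,2]<.08)
    v,u=np.where(m); print("knob",m.sum(),P[m].mean(0).round(4),ray(c,u.mean(),v.mean(),.072).round(4))
    # bed light region
    g=c["img"].astype(int).sum(2)/3
    # press edges: points at z ~12mm.. rails
    m=(abs(P[...,0]-.62)<.1)&(P[...,1]>-.08)&(P[...,1]<.36)&(P[...,2]>.02)&(P[...,2]<.036)
    q=P[m][:,:2].astype(np.float32); print("bed top pts",len(q),cv2.minAreaRect(q))
    f,cx,cy=K(c)
    im=c["img"][:,:,::-1]; 
cc=dict(np.load("scene0.npz"))
cv2.imwrite("pics/scz.png",cv2.resize(cc["img"][140:265,140:365,::-1],None,fx=3.5,fy=3.5,interpolation=cv2.INTER_CUBIC))
```

```text
top (0.449, 0.181) 280 [0.4491 0.1808 0.0573] [0.449  0.1807 0.058 ]
top (0.443, 0.061) 277 [0.4428 0.061  0.0575] [0.4427 0.061  0.058 ]
top (0.439, -0.0715) 279 [ 0.4396 -0.0718  0.0575] [ 0.4396 -0.0717  0.058 ]
knob 111 [0.6095 0.0214 0.0713] [0.6093 0.0214 0.072 ]
bed top pts 3626 ((0.6265440583229065, 0.1409372091293335), (0.19398927688598633, 0.44598254561424255), 2.787834405899048)
scene (0.449, 0.181) 229 [0.4473 0.182  0.0568] [0.4468 0.1829 0.058 ]
scene (0.443, 0.061) 182 [0.4413 0.062  0.0565] [0.4408 0.0634 0.058 ]
scene (0.439, -0.0715) 145 [ 0.4379 -0.0707  0.0566] [ 0.4374 -0.0692  0.058 ]
knob 63 [0.6079 0.0231 0.07  ] [0.6066 0.025  0.072 ]
bed top pts 2288 ((0.6257245540618896, 0.14098992943763733), (0.1941814422607422, 0.44538408517837524), 2.431898355484009)
```

View pics/scz.png

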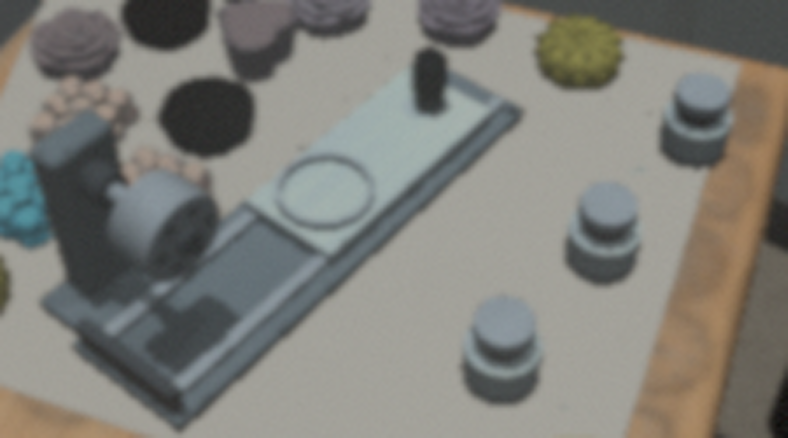

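```bash
python3 -m creep '[[[0.6,-0.5,0.1],-0.7,0],[[1.3,-1.05,0.3],-1.5,0],[[2,-1.6,0.5],-2.3,0],[[2.7,-2.2,0.7],-3.1,0],[[3.4,-2.75,0.9],-3.9,0],[[4.1,-3.3,1.1],-4.8,0],[[4.8,-3.9,1.3],-5.7,0],[[5.5,-4.45,1.4],-6.6,0],[[6.2,-5,1.5],-7.4,0],[[6.8,-5.5,1.5],-8,0],[[7.26,-5.87,1.5],-8,0],[[7.26,-5.87,1.5],-8,0]]' 20
python3 - <<'E'
from station import telemetry, vision
import cv2,numpy as np
o=telemetry.get_obs();print(o['ee_pos'],o['eef_rot'],o['qpos'],o['force'])
c=vision.camera("wrist");np.savez("w1.npz",pos=o['ee_pos'],rot=o['eef_rot'],**c);cv2.imwrite("pics/w1.png",c["img"][:,:,::-1]);print(c["hand_eye"])
E
```

```text
time_s: 1.3
ee_pos: [0.4395, -0.0685, 0.1492]
eef_rot: [-3.141, -0.0, 1.575]
force: [-0.8, -0.0, -0.3]
grip_width: 0.0017
[ 0.43949314 -0.06846375  0.1492229 ] [-3.14128757e+00 -3.89063349e-04  1.57526081e+00] [-2.37088305e-01  1.49867408e-01  1.89265271e+00  3.42088132e-04
  1.09946185e+00 -2.41708241e-01] [-0.8332812  -0.04939938 -0.32207319]
[[-1.96144953e-04 -9.59025342e-01 -2.83320233e-01  8.25502094e-02]
 [ 9.99999825e-01 -3.01428865e-05 -5.90275974e-04  1.02395983e-03]
 [ 5.57549529e-04 -2.83320299e-01  9.59025181e-01 -1.61165791e-01]
 [ 0.00000000e+00  0.00000000e+00  0.00000000e+00  1.00000000e+00]]
```

View pics/w1.png

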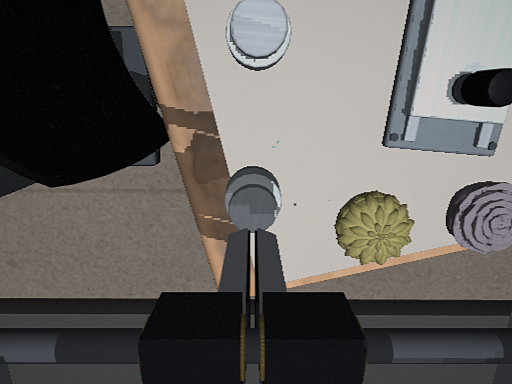

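The wrist picture shows the fingers shut just over the near buffer, whose cap is at about (253,203), the next buffer at (258,30), and the knob at top right. I'll compare the cap centres with my estimates.

```bash
cat >> h.py <<'E'
from scipy.spatial.transform import Rotation as Rt
def wcam(fn):
    c=dict(np.load(fn)); T=np.eye(4); T[:3,:3]=Rt.from_euler("xyz",c["rot"]).as_matrix(); T[:3,3]=c["pos"]; c["extrinsics"]=T@c["hand_eye"]; return c
E
python3 - <<'E'
from h import *
c=wcam("w1.npz");P=cloud(c)
for b in [(.442,.0615),(.439,-.071)]:
    m=(np.hypot(P[...,0]-b[0],P[...,1]-b[1])<.03)&(P[...,2]>.054)&(P[...,2]<.062)
    v,u=np.where(m);print(m.sum(),P[m].mean(0),(P[m].min(0)+P[m].max(0))/2,u.min(),u.max(),v.min(),v.max())
E
```

```text
2736 [0.44452266 0.05798692 0.05875659] [0.44431825 0.05689893 0.05768996] 230 287 0 57
1793 [ 0.44118361 -0.07205174  0.05877237] [ 0.44113133 -0.07344294  0.05751873] 229 277 185 232
```

```bash
python3 -m creep '[[[-0.07,0,0.6],0,0],[[-0.07,0,1.1],0,0],[[-0.07,0,1.3],0,0],[[-0.07,0,1.3],0,0]]'; python3 -m creep '[[[0,0,0.1],0,0],[[0,0,0.2],0,0],[[0,0,0.24],0,0],[[0,0,0.24],0,0]]'; python3 -m creep '[[[0,0,0.03],0,0],[[0,0,0.05],0,0],[[0,0,0.06],0,0],[[0,0,0.06],0,0]]'
```

```text
time_s: 1.75
ee_pos: [0.438, -0.0749, 0.0836]
eef_rot: [-3.139, -0.001, 1.571]
force: [0.5, 0.0, -0.3]
grip_width: 0.0003
time_s: 2.15
ee_pos: [0.4392, -0.0747, 0.0728]
eef_rot: [3.14, 0.0, 1.572]
force: [1.2, -1.6, 3.0]
grip_width: 0.0004
time_s: 2.55
ee_pos: [0.439, -0.0745, 0.0696]
eef_rot: [3.141, 0.0, 1.572]
force: [2.5, -1.8, 3.8]
grip_width: 0.0001
```

```bash
python3 -m creep '[[[0,0,0.02],0,0],[[0,0,0.03],0,0],[[0,0,0.03],0,0],[[0,0,0.03],0,0]]'; python3 -m creep '[[[0,0,0],0,0],[[0,0,0],0,0]]'
```

```text
time_s: 2.95
ee_pos: [0.4389, -0.0745, 0.068]
eef_rot: [3.141, 0.0, 1.572]
force: [2.5, -3.3, 4.5]
grip_width: 0.0003
time_s: 3.15
ee_pos: [0.4388, -0.0745, 0.068]
eef_rot: [3.142, 0.0, 1.572]
force: [2.6, -2.3, 4.3]
grip_width: 0.0005
```

Forces rose 3.0 → 3.8 → 4.4 N, so this buffer (right, b3) is worn. Next is the middle one.

```bash
python3 -m creep '[[[0,0,-0.4],0,0],[[0,0,-0.7],0,0],[[0.6,0.02,-0.7],0,0],[[1.3,0.04,-0.7],0,0],[[2,0.06,-0.7],0,0],[[2.5,0.08,-0.6],0,0],[[2.71,0.08,-0.4],0,0],[[2.71,0.08,-0.3],0,0],[[2.71,0.08,-0.25],0,0],[[2.71,0.08,-0.25],0,0]]'; python3 -m creep '[[[0,0,0.1],0,0],[[0,0,0.15],0,0],[[0,0,0.15],0,0]]'; python3 -m creep '[[[0,0,0.03],0,0],[[0,0,0.06],0,0],[[0,0,0.08],0,0],[[0,0,0.08],0,0],[[0,0,0.08],0,0]]'
```

```text
time_s: 4.15
ee_pos: [0.4424, 0.0601, 0.0799]
eef_rot: [-3.14, 0.0, 1.571]
force: [-0.7, -0.2, -0.6]
grip_width: 0.0006
time_s: 4.45
ee_pos: [0.4429, 0.0606, 0.0729]
eef_rot: [3.141, 0.0, 1.571]
force: [1.8, -1.7, 3.2]
grip_width: 0.0009
time_s: 4.95
ee_pos: [0.4427, 0.061, 0.0691]
eef_rot: [3.141, 0.0, 1.572]
force: [0.3, -3.7, 5.0]
grip_width: 0.0005
```

The middle one is worn too (5 N at about 8 mm). I'll confirm that the left one is firm.

```bash
python3 -m creep '[[[0,0,-0.4],0,0],[[0,0,-0.7],0,0],[[0.6,0.02,-0.7],0,0],[[1.3,0.06,-0.7],0,0],[[1.9,0.09,-0.7],0,0],[[2.4,0.11,-0.6],0,0],[[2.4,0.11,-0.4],0,0],[[2.4,0.11,-0.3],0,0],[[2.4,0.11,-0.25],0,0],[[2.4,0.11,-0.25],0,0]]'; python3 -m creep '[[[0,0,0.1],0,0],[[0,0,0.15],0,0],[[0,0,0.15],0,0]]'; python3 -m creep '[[[0,0,0.03],0,0],[[0,0,0.06],0,0],[[0,0,0.08],0,0],[[0,0,0.1],0,0],[[0,0,0.1],0,0]]'
```

```text
time_s: 5.95
ee_pos: [0.4478, 0.1802, 0.0811]
eef_rot: [-3.141, 0.0, 1.571]
force: [0.5, 0.6, 0.1]
grip_width: 0.0005
time_s: 6.25
ee_pos: [0.4485, 0.1807, 0.0742]
eef_rot: [3.141, -0.0, 1.571]
force: [-0.5, -1.7, 6.5]
grip_width: 0.0002
time_s: 6.75
ee_pos: [0.4486, 0.1807, 0.0697]
eef_rot: [3.14, -0.0, 1.572]
force: [-3.1, -2.2, 11.4]
grip_width: 0.0004
```

Firm: 11.4 N. I'll lift, open, and take a wrist look from 60 mm behind.

```bash
python3 -m creep '[[[0,0,-0.4],0,0],[[-0.4,0,-1],0,0],[[-0.8,0,-1.6],0,1],[[-1.2,0,-1.8],0,1],[[-1.2,0,-1.8],0,1],[[-1.2,0,-1.8],0,1],[[-1.2,0,-1.8],0,1]]'
python3 - <<'E'
from station import telemetry, vision
import cv2
from h import *
o=telemetry.get_obs();print(o['ee_pos'],o['eef_rot'],o['grip_width'])
c=vision.camera("wrist");np.savez("w2.npz",pos=o['ee_pos'],rot=o['eef_rot'],**c);cv2.imwrite("pics/w2.png",c["img"][:,:,::-1])
c=wcam("w2.npz");P=cloud(c)
m=(np.hypot(P[...,0]-.4487,P[...,1]-.181)<.03)&(P[...,2]>.054)&(P[...,2]<.062)
v,u=np.where(m);print(m.sum(),P[m].mean(0),(P[m].min(0)+P[m].max(0))/2,ray(c,u.mean(),v.mean(),.058))
E
```

```text
time_s: 7.45
ee_pos: [0.4477, 0.1215, 0.1581]
eef_rot: [-3.14, 0.0, 1.572]
force: [-0.4, -0.5, 0.4]
grip_width: 0.0373
[0.44772287 0.12152518 0.15808156] [-3.14022994e+00  8.86804853e-05  1.57205318e+00] 0.03732533844313679
2093 [0.45070066 0.1798967  0.05879303] [0.45066513 0.17900212 0.05840068] [0.45070734 0.17992787 0.058     ]
```

View pics/w2.png

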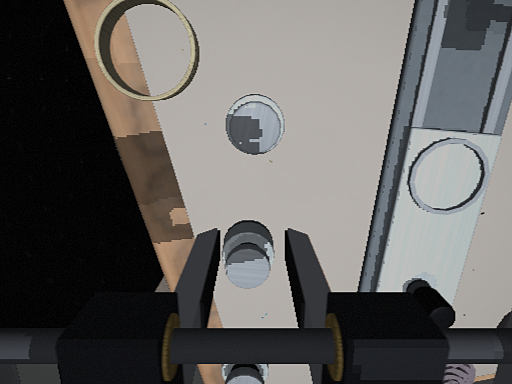

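Wrist view: the firm buffer's cap is at (255,124), the ring at about (447,175) and the knob at (425,298). Next I'll fit the ring.

Run:
```python
from h import *
c=wcam("w2.npz");g=cv2.cvtColor(c["img"],cv2.COLOR_RGB2GRAY)
roi=np.zeros_like(g);cv2.circle(roi,(447,176),50,255,-1)
for n,th in (("150",150),("165",165),("180",180)):
    m=((g>th)&(roi>0)).astype(np.uint8)
    num,lab,st,ce=cv2.connectedComponentsWithStats(m,connectivity=4)
    l=lab[176,447]; cs,_=cv2.findContours((lab==l).astype(np.uint8),cv2.RETR_EXTERNAL,cv2.CHAIN_APPROX_NONE)
    q=max(cs,key=cv2.contourArea); e=cv2.fitEllipse(q); print(th,st[l],e,ray(c,*e[0],.029))
print(ray(c,408,175,.031),ray(c,489,175,.031),ray(c,447,137,.031),ray(c,447,214,.031))
cv2.imwrite("pics/w2z.png",cv2.resize(c["img"][120:230,390:510,::-1],None,fx=5,fy=5,interpolation=cv2.INTER_NEAREST))
```

```text
150 [ 399  130   99   97 6803] ((447.98486328125, 177.09275817871094), (96.44817352294922, 97.77621459960938), 35.36659240722656) [0.62181437 0.13382375 0.029     ]
165 [ 411  141   70   68 3366] ((445.5011291503906, 175.37815856933594), (59.773826599121094, 71.92160034179688), 47.32334899902344) [0.61936341 0.13537766 0.029     ]
180 [ 414  144   67   65 3218] ((446.8620910644531, 175.77476501464844), (57.24314880371094, 69.58155822753906), 46.16590118408203) [0.62062423 0.13501969 0.029     ]
[0.58525729 0.13614188 0.031     ] [0.65624809 0.13624936 0.031     ] [0.61398117 0.16930975 0.031     ] [0.62544111 0.09986964 0.031     ]
```

View pics/w2z.png

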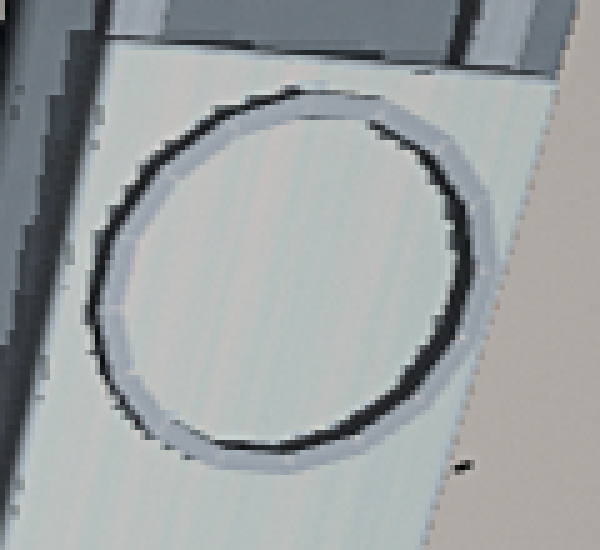

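Run:
```python
from h import *
c=wcam("w2.npz")
r=np.mean([ray(c,390+x/5,120+y/5,.031) for x,y in ((103,310),(497,270),(310,92),(265,473))],0);print("ring w",r)
for x,y in ((103,310),(497,270),(310,92),(265,473)): print(np.linalg.norm((ray(c,390+x/5,120+y/5,.031)-r)[:2]))
print("buf-ring w",r[:2]-[.4507,.1799])
c=dict(np.load("top0.npz"));
cv2.imwrite("pics/tz.png",cv2.resize(c["img"][145:195,220:320,::-1],None,fx=7,fy=7,interpolation=cv2.INTER_CUBIC))
g=cv2.cvtColor(c["img"],cv2.COLOR_RGB2GRAY).astype(int)
for x in range(228,270): print(g[169,x],end=" ")
print()
for y in range(150,190): print(g[y,248],end=" ")
```

```text
ring w [0.62128472 0.13359279 0.031     ]
0.033112629175410094
0.03531289419479114
0.03465798450527917
0.03431377635698212
buf-ring w [ 0.17058472 -0.04630721]
133 131 130 141 169 177 170 165 174 180 181 180 180 181 180 180 180 181 180 181 180 180 181 181 180 180 179 180 180 180 180 180 180 177 168 167 168 175 179 180 179 180 
157 138 142 173 177 163 146 169 180 180 181 181 180 181 181 181 181 180 181 180 181 181 181 181 181 180 180 181 181 180 181 181 178 169 157 174 178 153 106 102
```

View pics/tz.png

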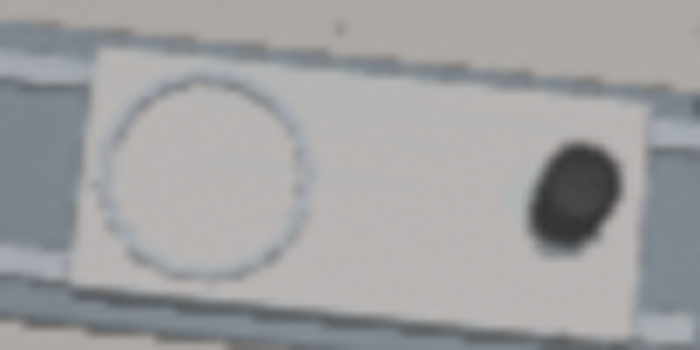

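```bash
python3 -m creep '[[[0.5,0.02,0],0,1],[[1,0.04,0],0,1],[[1.18,0.04,0],0,1],[[1.18,0.04,0],0,1],[[1.18,0.04,0.2],0,1]]'; python3 -m creep '[[[0,0,0.5],0,1],[[0,0,1],0,1],[[0,0,1.5],0,1],[[0,0,2],0,1],[[0,0,2.3],0,1],[[0,0,2.4],0,1],[[0,0,2.4],0,1]]'
```

```text
time_s: 8.0
ee_pos: [0.4503, 0.1799, 0.1492]
eef_rot: [3.14, -0.0, 1.572]
force: [0.3, -0.8, 0.2]
grip_width: 0.081
time_s: 8.7
ee_pos: [0.4497, 0.1794, 0.0283]
eef_rot: [-3.14, 0.0, 1.571]
force: [-0.2, 0.6, -0.0]
grip_width: 0.0936
```

```bash
python3 -m creep '[[[0,0,0],0,0.6],[[0,0,0],0,0.5],[[0,0,0],0,0.4],[[0,0,0],0,0.4],[[0,0,0],0,0.4],[[0,0,0],0,0.4],[[0,0,0],0,0.4],[[0,0,0],0,0.4],[[0,0,0],0,0.4],[[0,0,0],0,0.4]]' 25
```

```text
time_s: 9.7
ee_pos: [0.45, 0.1801, 0.029]
eef_rot: [-3.142, -0.0, 1.572]
force: [-1.3, 0.7, 3.6]
grip_width: 0.0493
```

```bash
python3 -m creep '[[[0,0,-0.2],0,0.4],[[0,0,-0.6],0,0.4],[[0,0,-1.1],0,0.4],[[0,0,-1.6],0,0.4],[[0,0,-1.8],0,0.4],[[0,0,-1.8],0,0.4],[[0,0,-1.8],0,0.4]]'
python3 - <<'E'
from station import telemetry, vision
import cv2,numpy as np
c=vision.camera("scene");cv2.imwrite("pics/s2.png",c["img"][:,:,::-1])
o=telemetry.get_obs();print(o['ee_pos'],o['force'],o['grip_width'])
E
```

```text
time_s: 10.4
ee_pos: [0.4496, 0.1799, 0.1181]
eef_rot: [-3.141, 0.0, 1.572]
force: [-0.6, 0.3, -2.6]
grip_width: 0.0492
[0.44946603 0.17985318 0.11777369] [ 0.46192986  0.2516346  -2.56035876] 0.049239507066000485
```

View pics/s2.png

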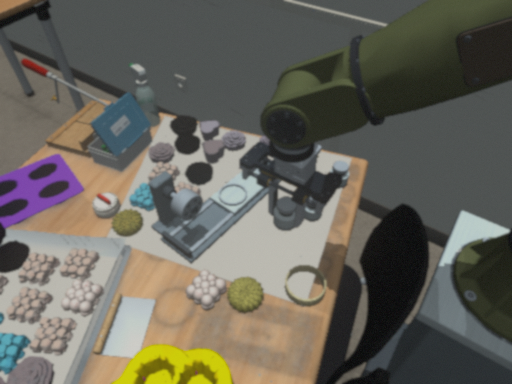

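The scene shows the buffer held upright off the table, with 2.6 N of weight on the wrist. Now across to the nest.

```bash
python3 -m creep '[[[-0.1,0.4,0],0,0.4],[[-0.3,1,0],0,0.4],[[-0.5,1.6,0],0,0.4],[[-0.65,2.2,0],0,0.4],[[-0.8,2.8,0],0,0.4],[[-0.91,3.2,0],0,0.4],[[-0.91,3.4,0.2],0,0.4],[[-0.91,3.4,0.5],0,0.4],[[-0.91,3.4,0.7],0,0.4],[[-0.91,3.4,0.7],0,0.4],[[-0.91,3.4,0.7],0,0.4]]'
python3 - <<'E'
from station import telemetry, vision
import cv2,numpy as np
for n in("top","wrist"):
    o=telemetry.get_obs();print(o['ee_pos'],o['eef_rot'],o['force'],o['grip_width'])
    c=vision.camera(n);np.savez(n+"3.npz",pos=o['ee_pos'],rot=o['eef_rot'],**c);cv2.imwrite(f"pics/{n}3.png",c["img"][:,:,::-1])
E
```

```text
time_s: 11.55
ee_pos: [0.6196, 0.1349, 0.0838]
eef_rot: [-3.141, 0.0, 1.572]
force: [-0.1, -0.3, -1.7]
grip_width: 0.0492
[0.61959082 0.13493654 0.08380484] [-3.14098208e+00  5.92793086e-05  1.57217224e+00] [-0.14870426 -0.34031904 -1.7009597 ] 0.049171592168671056
[0.61993008 0.13494701 0.08440251] [ 3.14113799e+00 -9.49807094e-05  1.57215143e+00] [-0.40426594  0.73297048 -2.45530421] 0.04931774444552848
```

View pics/wrist3.png

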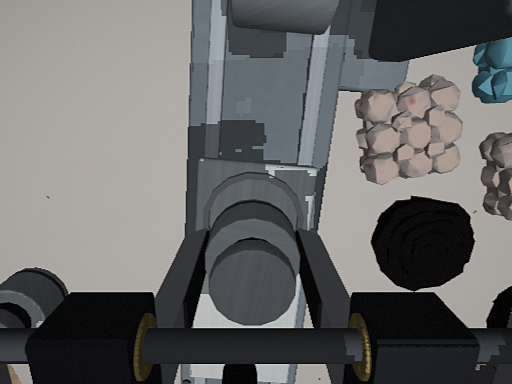

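View pics/top3.png

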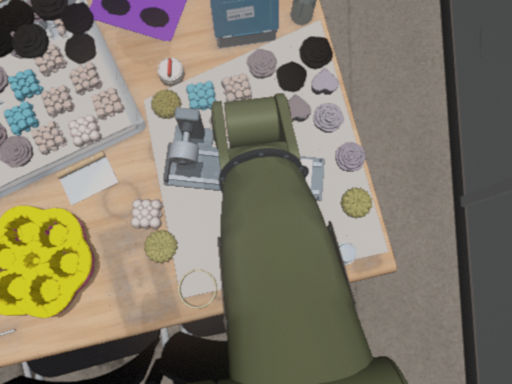

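Run:
```python
from h import *
c=wcam("wrist3.npz")
im=c["img"][150:340,170:340,::-1].astype(float)*1.8
cv2.imwrite("pics/w3z.png",cv2.resize(np.clip(im,0,255).astype(np.uint8),None,fx=3.1,fy=3.1,interpolation=cv2.INTER_CUBIC))
f,cx,cy=K(c);T=np.linalg.inv(c["extrinsics"])
for p in ((.6197,.1345+.034,.031),(.6197,.1345+.03,.031),(.6197,.1345+.025,.0555),(.6197,.1345+.02,.113)):
    q=T[:3]@np.r_[p,1];print(f*q[0]/q[2]+cx,f*q[1]/q[2]+cy)
```

```text
250.3479141643434 172.44046690043126
250.34953278128376 178.39826149087858
250.14748200420104 196.59119840363445
249.41854574462164 246.65631647586096
```

View pics/w3z.png

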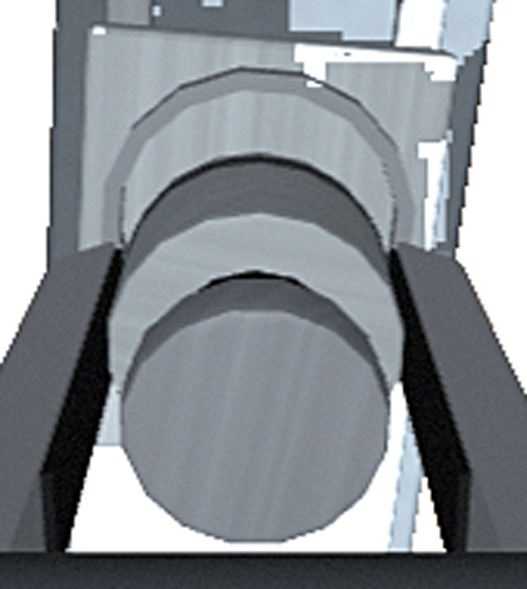

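The ring's outer edge is where predicted (row 172). The buffer is laterally centred (column 253–254, like the ring) but about 2 mm short in y. I'll correct that and lower.

```bash
python3 -m creep '[[[0.03,0,0.1],0,0.4],[[0.03,0,0.25],0,0.4],[[0.03,0,0.4],0,0.4],[[0.03,0,0.5],0,0.4],[[0.03,0,0.54],0,0.4],[[0.03,0,0.57],0,0.4],[[0.03,0,0.57],0,0.4],[[0.03,0,0.57],0,0.4]]'
```

```text
time_s: 12.45
ee_pos: [0.6202, 0.1362, 0.0557]
eef_rot: [3.141, -0.0, 1.572]
force: [0.9, -1.1, -2.4]
grip_width: 0.0492
```

```bash
python3 -m creep '[[[0,0,0.02],0,0.4],[[0,0,0.02],0,0.4],[[0,0,0.02],0,0.4]]'; python3 -m creep '[[[0,0,0],0,0.54],[[0,0,0],0,0.56],[[0,0,0],0,0.6],[[0,0,0],0,0.66],[[0,0,0],0,0.72],[[0,0,0],0,0.78],[[0,0,0],0,0.8],[[0,0,0],0,0.8],[[0,0,0],0,0.8]]'
```

```text
time_s: 12.75
ee_pos: [0.6203, 0.1362, 0.0551]
eef_rot: [3.141, -0.0, 1.572]
force: [-1.8, 0.4, 4.2]
grip_width: 0.0493
time_s: 13.65
ee_pos: [0.6201, 0.1362, 0.0544]
eef_rot: [3.142, -0.0, 1.572]
force: [-1.0, 0.2, 0.3]
grip_width: 0.0753
```

Run:
```python
from station import telemetry, vision
import cv2,numpy as np
o=telemetry.get_obs();print(o['ee_pos'],o['force'],o['grip_width'])
c=vision.camera("wrist");np.savez("wrist4.npz",pos=o['ee_pos'],rot=o['eef_rot'],**c);cv2.imwrite(f"pics/wrist4.png",c["img"][:,:,::-1])
```

```text
[0.6200733  0.13620324 0.05444558] [-0.99067805  0.19767466  0.28486685] 0.07531966838634811
```

View pics/wrist4.png

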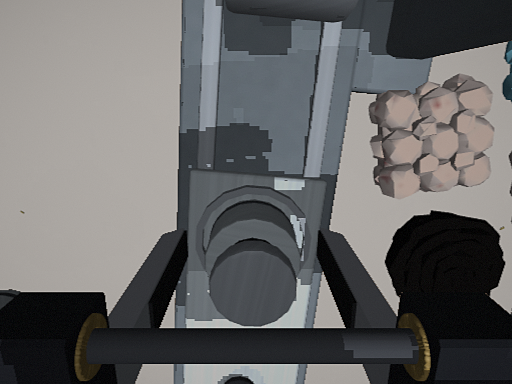

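It looks released inside the ring: the ring's arc shows evenly around the body. I'll rise straight up, back off, and look at the ring and knob.

```bash
python3 -m creep '[[[0,0,-0.3],0,0.8],[[0,0,-0.8],0,0.8],[[0,0,-1.4],0,0.8],[[0,0,-2],0,0.8],[[0,0,-2.3],0,0.8],[[-0.7,0,-2.4],0,0.5],[[-1.5,-0.1,-2.4],0,0],[[-2.3,-0.2,-2.4],0,0],[[-3.1,-0.2,-2.4],0,0],[[-3.5,-0.2,-2.4],0,0],[[-3.5,-0.2,-2.4],0,0],[[-3.5,-0.2,-2.4],0,0]]'
python3 - <<'E'
from station import telemetry, vision
import cv2,numpy as np
for n in("wrist","scene"):
    o=telemetry.get_obs();print(o['ee_pos'],o['force'],o['grip_width'])
    c=vision.camera(n);np.savez(n+"5.npz",pos=o['ee_pos'],rot=o['eef_rot'],**c);cv2.imwrite(f"pics/{n}5.png",c["img"][:,:,::-1])
E
```

```text
time_s: 14.9
ee_pos: [0.6102, -0.0385, 0.1744]
eef_rot: [-3.141, -0.0, 1.571]
force: [-0.1, 0.3, 0.6]
grip_width: 0.0226
[ 0.61015971 -0.03851656  0.17444503] [-0.12351703  0.30007082  0.5645442 ] 0.022643847458896953
[ 0.61021183 -0.03790162  0.17443055] [ 0.13038044 -0.1038006  -0.30035475] 0.018225004212450577
```

View pics/wrist5.png

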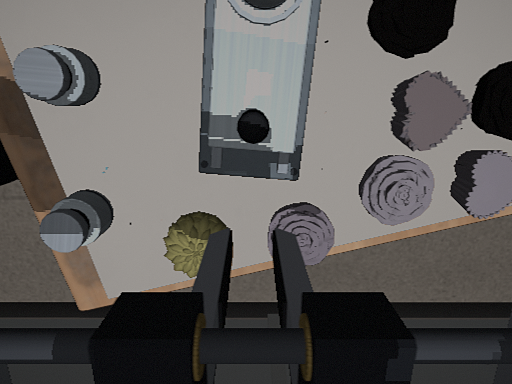

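View pics/scene5.png

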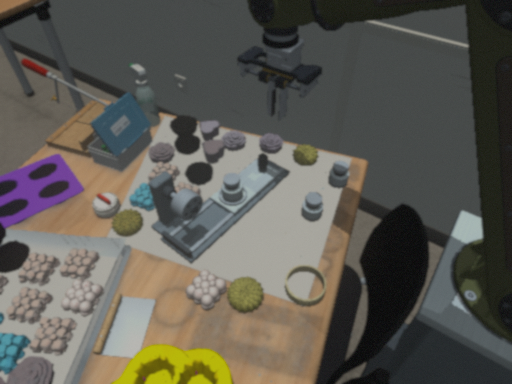

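Wrist view: the knob is at (253,126), with the press edges running slightly right of vertical. The scene shows the buffer standing in the ring at about (233,185). I'll measure them.

Run:
```python
from h import *
c=wcam("wrist5.npz");P=cloud(c)
m=(np.hypot(P[...,0]-.609,P[...,1]-.022)<.03)&(P[...,2]>.066)&(P[...,2]<.076)
v,u=np.where(m);print("knob w",m.sum(),P[m].mean(0))
# front edge / corners of press base
for n,(a,b) in dict(left=((208,30),(200,165)),right=((317,30),(299,165))).items():
    A=ray(c,*a,.012);B=ray(c,*b,.012);print(n,A,B,np.degrees(np.arctan2(A[0]-B[0],A[1]-B[1])))
for (lo,hi) in ((.55,.59),(.59,.63),(.63,.67)):
  for y0 in np.arange(-.08,.02,.02):
    w=P[(P[...,0]>lo)&(P[...,0]<hi)&(P[...,1]>y0)&(P[...,1]<y0+.02)]
    if len(w): print((lo,y0.round(2)),np.nanmax(w[:,2]).round(3),end=" ")
print()
s=dict(np.load("scene5.npz"));Q=cloud(s)
m=(np.hypot(Q[...,0]-.62,Q[...,1]-.136)<.035)&(Q[...,2]>.079)&(Q[...,2]<.09)
v,u=np.where(m);print("buf",m.sum(),Q[m].mean(0),ray(s,u.mean(),v.mean(),.084))
cv2.imwrite("pics/s5z.png",cv2.resize(s["img"][140:250,150:300,::-1],None,fx=5,fy=5,interpolation=cv2.INTER_CUBIC))
```

```text
knob w 845 [0.61192545 0.01999684 0.07241782]
left [0.5723053  0.09797409 0.012     ] [ 0.56005428 -0.02241     0.012     ] 5.8107649426744885
right [0.66784654 0.0979869  0.012     ] [ 0.65685637 -0.02236863  0.012     ] 5.217448392933542
(0.55, np.float64(-0.08)) 0.031 (0.55, np.float64(-0.06)) 0.003 (0.55, np.float64(-0.04)) 0.222 (0.55, np.float64(-0.02)) 0.279 (0.55, np.float64(0.0)) 0.03 (0.59, np.float64(-0.08)) 0.022 (0.59, np.float64(-0.06)) 0.254 (0.59, np.float64(-0.04)) 0.273 (0.59, np.float64(-0.02)) 0.279 (0.59, np.float64(0.0)) 0.075 (0.63, np.float64(-0.08)) 0.034 (0.63, np.float64(-0.06)) 0.004 (0.63, np.float64(-0.04)) 0.222 (0.63, np.float64(-0.02)) 0.28 (0.63, np.float64(0.0)) 0.029 
buf 174 [0.61717478 0.13809659 0.08249224] [0.61615541 0.13933528 0.084     ]
```

View pics/s5z.png

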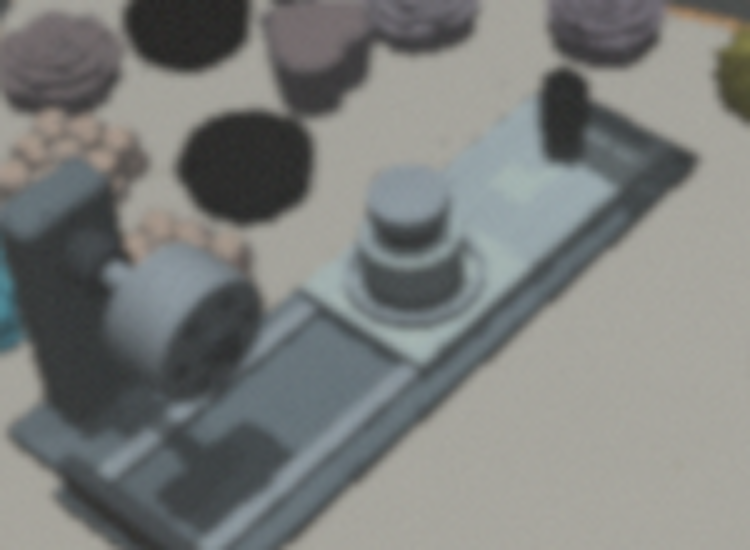

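```bash
python3 -m creep '[[[0,-0.1,0.4],0,0],[[0,-0.1,0.9],0,0],[[0,-0.1,1.4],0,0],[[0,-0.1,1.9],0,0],[[0,-0.1,2.2],0,0],[[0,-0.1,2.3],0,0],[[0,-0.1,2.3],0,0]]'; python3 -m creep '[[[0.1,0.01,0],0,0],[[0.2,0.02,0],0,0],[[0.3,0.03,0],0,0],[[0.4,0.04,0],0,0],[[0.4,0.04,0],0,0]]'
```

```text
time_s: 15.7
ee_pos: [0.6053, -0.0383, 0.0595]
eef_rot: [-3.141, -0.0, 1.572]
force: [0.5, -0.1, 1.7]
grip_width: 0.0003
time_s: 16.2
ee_pos: [0.6073, -0.018, 0.0597]
eef_rot: [3.141, -0.0, 1.573]
force: [-0.3, 0.7, -0.1]
grip_width: 0.0004
```

```bash
python3 -m creep '[[[0.1,0.01,0],0,0],[[0.2,0.02,0],0,0],[[0.3,0.03,0],0,0],[[0.4,0.04,0],0,0],[[0.5,0.05,0],0,0],[[0.6,0.06,0],0,0],[[0.7,0.07,0],0,0],[[0.8,0.08,0],0,0],[[0.9,0.09,0],0,0],[[1,0.1,0],0,0],[[1.1,0.11,0],0,0],[[1.2,0.12,0],0,0]]'
python3 - <<'E'
from station import telemetry, vision
import cv2,numpy as np
from h import *
for n in("scene",):
    o=telemetry.get_obs()
    c=vision.camera(n);np.savez(n+"6.npz",**c);cv2.imwrite(f"pics/s6.png",cv2.resize(c["img"][140:265,130:330,::-1],None,fx=4,fy=4,interpolation=cv2.INTER_CUBIC))
E
```

```text
time_s: 17.4
ee_pos: [0.6131, 0.0416, 0.0594]
eef_rot: [-3.141, 0.0, 1.572]
force: [-1.5, -2.2, -0.4]
grip_width: 0.0004
```

View pics/s6.png

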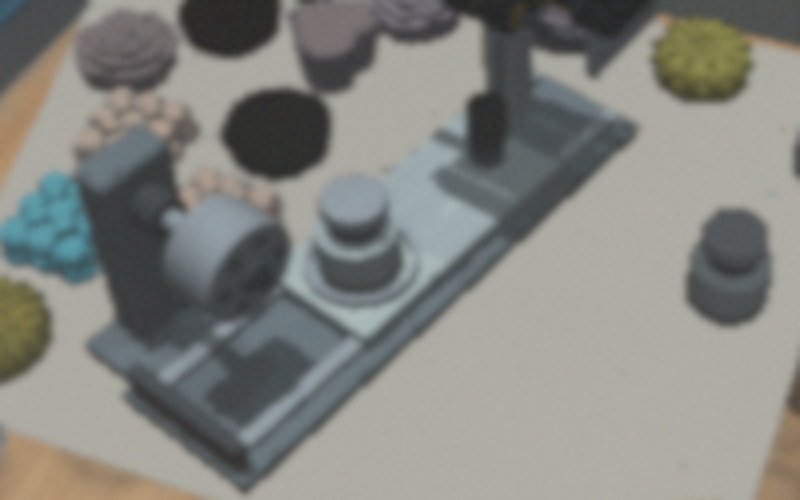

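The bed is sliding (knob at (487,130), buffer still in the ring at (358,250)). I'll continue.

```bash
python3 -m creep '[[[0.1,0.01,0],0,0],[[0.2,0.02,0],0,0],[[0.3,0.03,0],0,0],[[0.4,0.04,0],0,0],[[0.5,0.05,0],0,0],[[0.6,0.06,0],0,0],[[0.7,0.07,0],0,0],[[0.8,0.08,0],0,0]]'
python3 -m creep '[[[0.1,0.01,0],0,0],[[0.2,0.02,0],0,0],[[0.3,0.03,0],0,0],[[0.4,0.04,0],0,0],[[0.5,0.05,0],0,0],[[0.5,0.05,0],0,0]]'
python3 - <<'E'
from station import telemetry, vision
import cv2,numpy as np
from h import *
for n in("scene",):
    o=telemetry.get_obs()
    c=vision.camera(n);np.savez(n+"7.npz",**c);cv2.imwrite(f"pics/s7.png",cv2.resize(c["img"][140:265,130:330,::-1],None,fx=4,fy=4,interpolation=cv2.INTER_CUBIC))
E
```

```text
time_s: 18.25
ee_pos: [0.6171, 0.0816, 0.0594]
eef_rot: [-3.142, -0.0, 1.572]
force: [-1.4, -2.2, 0.0]
grip_width: 0.0005
time_s: 18.85
ee_pos: [0.6198, 0.1071, 0.0595]
eef_rot: [3.141, -0.0, 1.572]
force: [0.9, -0.2, 0.6]
grip_width: 0.0002
```

View pics/s7.png

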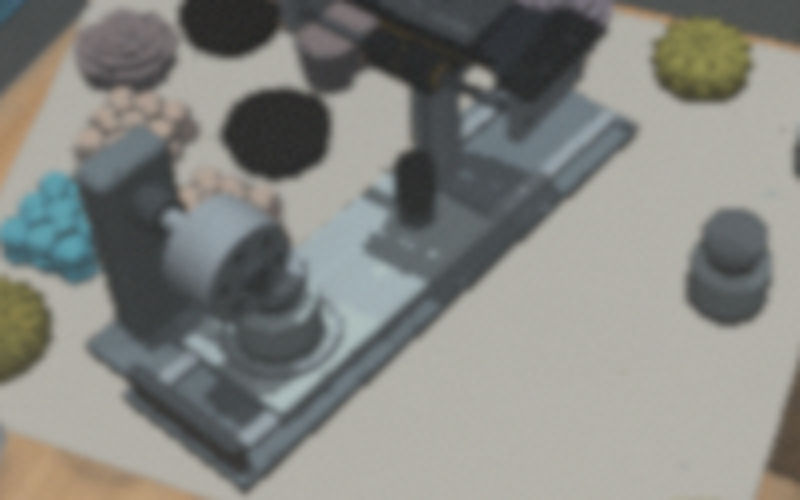

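```bash
for i in 1; do :; done; python3 -m creep '[[[0.06,0.006,0],0,0],[[0.12,0.012,0],0,0],[[0.18,0.018,0],0,0],[[0.24,0.024,0],0,0]]'; python3 -m creep '[[[0.06,0.006,0],0,0],[[0.12,0.012,0],0,0]]'
python3 - <<'E'
from station import telemetry, vision
import cv2,numpy as np
from h import *
for n in("scene",):
    o=telemetry.get_obs();print(o['force'])
    c=vision.camera(n);np.savez(n+"8.npz",**c);cv2.imwrite(f"pics/s8.png",cv2.resize(c["img"][140:265,130:330,::-1],None,fx=4,fy=4,interpolation=cv2.INTER_CUBIC))
E
```

```text
time_s: 19.3
ee_pos: [0.6209, 0.1185, 0.0595]
eef_rot: [3.141, -0.0, 1.572]
force: [-1.6, -3.1, 1.1]
grip_width: 0.0003
time_s: 19.5
ee_pos: [0.6214, 0.1246, 0.0595]
eef_rot: [-3.142, -0.0, 1.572]
force: [-1.0, -2.6, 2.3]
grip_width: 0.0006
[-1.00562755 -2.61376645  2.27015391]
```

View pics/s8.png

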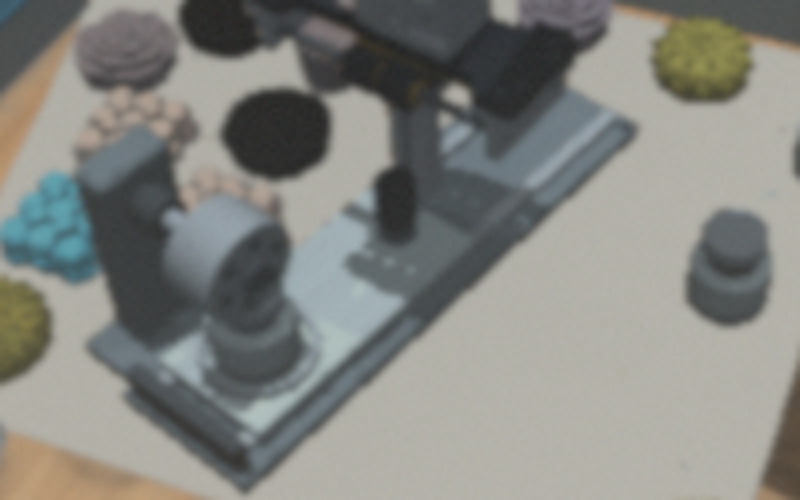

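```bash
python3 -m creep '[[[0.06,0.006,0],0,0],[[0.12,0.012,0],0,0]]'; python3 -m creep '[[[0.06,0.006,0],0,0],[[0.12,0.012,0],0,0]]'
```

```text
time_s: 19.75
ee_pos: [0.6219, 0.1304, 0.0594]
eef_rot: [-3.141, 0.0, 1.572]
force: [-2.2, -2.8, 1.1]
grip_width: 0.0004
time_s: 19.95
ee_pos: [0.6222, 0.1334, 0.0594]
eef_rot: [-3.14, 0.005, 1.572]
force: [-9.3, -38.0, 10.7]
grip_width: 0.0003
```

The stop was reached (38 N spike). I'll back off and retreat clear.

```bash
python3 -m creep '[[[-0.1,-0.01,0],0,0],[[-0.3,-0.03,0],0,0],[[-0.7,-0.07,0],0,0],[[-1.2,-0.1,-0.3],0,0],[[-1.7,-0.1,-1],0,0],[[-2.3,-0.2,-1.8],0,0],[[-3,-0.5,-2.4],0,0],[[-3.8,-0.8,-2.8],0,0],[[-4.6,-1,-2.8],0,0],[[-5,-1.2,-2.8],0,0],[[-5,-1.2,-2.8],0,0],[[-5,-1.2,-2.8],0,0]]'
python3 - <<'E'
from station import telemetry, vision
import cv2,numpy as np
from h import *
o=telemetry.get_obs();print(o['ee_pos'],o['force'])
for n in("scene","top"):
    c=vision.camera(n);np.savez(n+"9.npz",**c);
    cr=c["img"][140:265,130:370] if n=="scene" else c["img"][100:290,140:400]
    cv2.imwrite(f"pics/{n}9.png",cv2.resize(cr[:,:,::-1],None,fx=3,fy=3,interpolation=cv2.INTER_CUBIC))
    P=cloud(c)
    for b in [(.442,.0615),(.439,-.071)]:
        m=(np.hypot(P[...,0]-b[0],P[...,1]-b[1])<.035)&(P[...,2]>.053)&(P[...,2]<.066); print(n,m.sum(),P[m].mean(0))
    m=(np.hypot(P[...,0]-.623,P[...,1]-.157)<.04)&(P[...,2]>.066)&(P[...,2]<.078); print("knob",m.sum(),P[m].mean(0))
    m=(P[...,0]>.58)&(P[...,0]<.66)&(P[...,1]>.2)&(P[...,1]<.32)&(P[...,2]>.131)&(P[...,2]<.145); print("roller top",m.sum(),P[m].mean(0))
E
```

```text
time_s: 21.15
ee_pos: [0.5629, -0.1137, 0.1995]
eef_rot: [3.141, -0.0, 1.571]
force: [0.3, 0.6, 0.0]
grip_width: 0.0005
[ 0.56289216 -0.11372786  0.19949563] [0.30723552 0.57541871 0.01957591]
scene 182 [0.44152788 0.0620739  0.05666463]
scene 144 [ 0.4379843  -0.0710698   0.05639028]
knob 78 [0.61957643 0.15773069 0.07004709]
roller top 278 [0.62805351 0.27335838 0.1366504 ]
top 276 [0.4427678  0.06080381 0.05745802]
top 281 [ 0.43962447 -0.07153891  0.0575474 ]
knob 109 [0.62040644 0.15627912 0.07096748]
roller top 368 [0.63004708 0.27030915 0.13748096]
```

View pics/scene9.png

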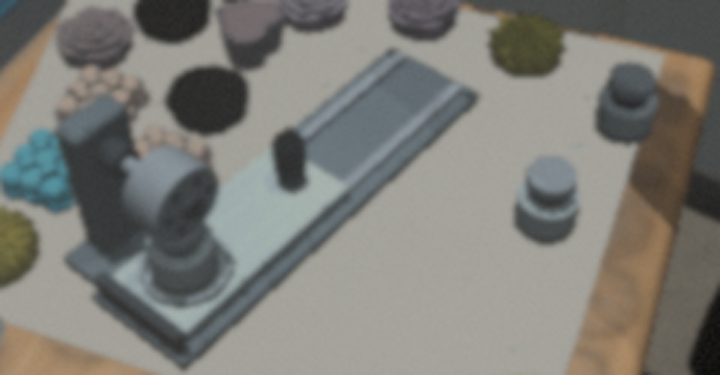

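View pics/top9.png

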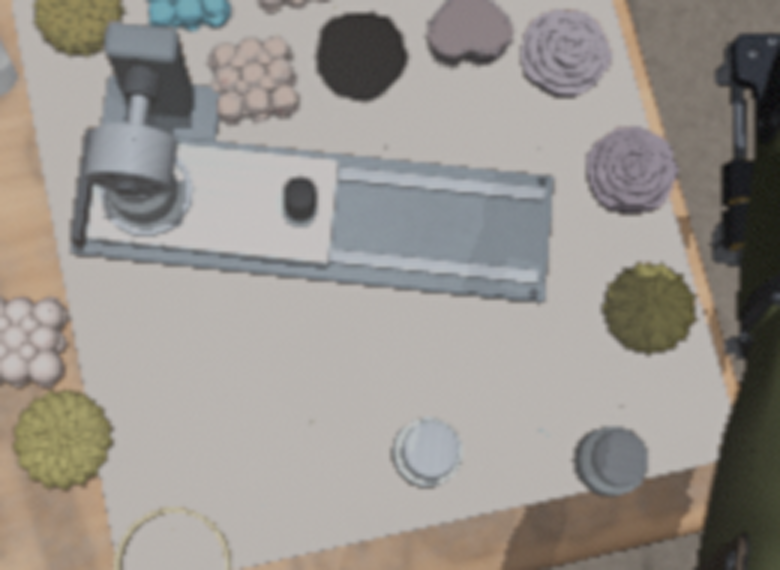

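The bed edge is against the stop. The knob is 114–115 mm from the roller axis (115 expected), the buffer stands in the ring under the roller, and the worn buffers haven't moved. I'm handing in.

```bash
python3 -c "
from station import ctrl
print(ctrl.hand_in())"
```

```text
the job is handed in; nothing more can be done
None
```

The firm buffer now stands upright in the ring, and the bed is home against the stop under the press roller. I handed the job in at about 21 s of the 72 s allowed; the hand-in gave no verdict.

- **Finding the firm one:** near the stop, the right and middle buffers pushed back with only about 4.4 N and 5 N. The left one gave 11.4 N, so it is the firm one.
- **Placing:** I stood the left buffer in the ring and let go with the bed still well out. The camera pictures showed it standing inside the ring.
- **Sliding home:** I pushed the bed by its knob with the closed fingers until the force jumped to 38 N at the stop, then backed off clear.
- **Last checks:**
  - The knob is 114–116 mm from the roller axis in both fixed cameras, against the expected 115 mm.
  - The buffer looks upright in the ring under the roller.
  - The worn buffers are within about 1 mm of where they began.
  - The arm was clear, with about zero wrist force.
- **Not measured:** I could not read the roller's force on the buffer directly. It follows from the firm buffer being the one under the roller.
- **Small disagreements:** the cameras differed by about 2 mm, which is their stated calibration accuracy. The measured press forces were slightly below the nominal values.

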